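# Clip the carrying handle home and lift the core tray level

## Task

The carrying handle has only been stood in the sockets at the two ends of the small core tray. Press it straight down until both ends snap fully home, then take it by its wooden grip and lift the tray, with both winding cores standing in it, straight up to about 10 cm clear of the bench. Keep it level all the way and finish while still holding it there steadily by the handle; leave everything else on the bench where it is.

Things in the scene. Friction and masses are not known exactly. Their poses are not given: they have to be found in the camera images.
- tray: Light grey open tray with two compartments in a row, 148 x 76 mm, walls 38 mm high, 4 mm thick. Origin: centre of its underside; x runs along its length, z up. At each end (x = +-77.5 mm) an upright socket, on whose rim a collar of the handle comes to lie when home, with a spring latch outside; with the latch knobs it is 208 mm long. Empty about 0.4 kg, with cores and handle about 0.65 kg.
- handle: Clip-on steel-strap handle, 165 mm long (its x, along the tray's x), 140 mm high, 0.13 kg. Origin: midway between the undersides of its feet, 5 mm above the tray's underside when home (6 while the tray hangs), now 20 mm: its feet stand on the bevels of sprung latch bolts. About 8 N (at most 15) down on the grip's middle drives both past the bolts, which snap over them and lock.
- handle_grip (a point): Centre of the beech grip at the top middle of the handle: a bar 64 mm long along the handle's x, 20 mm wide, 20 mm high, so its top is 10 mm above this point; the straps slope down from its ends. Now about 150 mm above the tray's underside, 135 mm when home. Core tops are 34 mm below it when home. The load hangs in balance below it.
- core_a: Black winding core standing loose in the tray's +x compartment: 97 mm tall, flanges 62 mm in diameter, 0.07 kg. Origin: centre of its underside, 4 mm above the tray's underside; z along its axis.
- core_b: The like winding core standing loose in the tray's -x compartment.
- screw_box: Small brown carton of screws, 56 x 80 x 40 mm, a bystander. Origin: centre of its underside.
- tall_core: Taller winding core, 122 mm, 62 mm in diameter, standing on the bench under the shelf; a bystander (this and the label roll may change places). Origin: centre of its underside.
- label_roll: Roll of white labels lying flat, 73 mm in diameter, 40 mm high; a bystander. Origin: centre of its underside.
- pliers: Pliers, 176 x 52 x 14 mm, lying on the bench; a bystander. Origin: centre of its underside.
- water_bottle: Water bottle, 60 mm in diameter, 214 mm tall, standing at the back; a bystander. Origin: centre of its underside.
- open_carton: Large open cardboard carton, fixed, on the left of the work area: 525 mm long (its x, running away from the robot to the right), 280 mm wide, 250 mm high. Origin: centre of its underside. The tray's middle is 10 cm or more from its long right-hand wall; the arm starts on its far side, so it must come over it or round its front.
- shelf_corner (a point): Front right lower corner of the lowest shelf board, 387 mm above the bench; the board runs from here to the left and to the back, its front edge at right angles to the carton's x. It lies beyond the tray, with more boards above it.
- blue_bin: Small blue bin, 112 x 170 x 70 mm, a bystander. Origin: centre of its underside.
- fixture: Steel press fixture with a red lever, fixed, beside the tray on its left or right (the two change places): base plate 255 mm long (its x, parallel to the carton's x), 170 mm wide, 12 mm high, lever up to 206 mm high along its middle line. Origin: centre of its underside.

How it is judged:
By the outcome, as a careful person would: the job done as asked, in the order asked, and still so for the second after the job is handed in, while the arm keeps its last pose, push and grip.
It also fails if it takes over 48 s, if anything falls off the work surface, if the arm or the gripper's body presses on something with over 40 N, if the wrist force passes 120 N, or if a joint passes its speed limit or range.

## Robot

A 7-joint arm with a two-finger parallel gripper is mounted at the origin on a cart in front of the work surface, level with it; the furniture and walls round the work are solid. World frame = base frame: x ahead of the robot, y to its left, z up, the work surface at z = 0. Lengths are in m, angles in rad, forces in N, time in s.
With the tool pointing down it reaches from about 0.425 to 0.95 m from the base axis. Payload 4.7 kg.
Tool frame: the origin (TCP) lies on the centre line of the jaws, within the pads' length; the fingertips stand robot.nose_length ahead of it and the grasp point (between the pads) lies 8 mm behind it (robot.nose_length is the distance from the TCP to the fingertips, in m); z points along the fingers, y is the line along which they close (so a half turn about z gives the same grasp; the last joint's range is limited). The gripper opens to 85 mm and grips with 20 to 120 N. Pads are 22 mm wide; open, the fingers measure 114 mm over their backs; the gripper's body (76 mm by 85 mm) begins 54 mm behind the grasp point. The pads swing forward as they close: fully open they stand 13 mm farther back than shut.
Start: joints at [-1.261, 0.469, -0.049, 1.532, 0.024, 1.141, -0.082], TCP at [0.224, 0.637, 0.242] pointing down, gripper open.
Joint ranges: [-2.59, 2.59], [-0.33, 1.99], [-1.39, 1.29], [0.1, 2.45], [-1.04, 4.18], [0.21, 1.99], [-2.66, 2.66]. Speed limits (rad/s): [2.57, 2.57, 3.14, 3.14, 3.14, 3.14, 3.14].

## Interface

Orientations are given as [roll, pitch, yaw] about the fixed x, y, z axes, in that order (R = Rz(yaw) Ry(pitch) Rx(roll)).
In Python, from plant import robot gives the robot as it stands. Calls block until the motion is done:
- robot.goto(position, orientation): joint-space move of the TCP to a pose.
- robot.move_straight(position, vel=0.15, attitude=None, contact_N=None): straight line of the TCP; attitude=None keeps the orientation; vel is the mean speed in m/s. With contact_N (N) it stops when the force on the tool has changed by that much, and returns True; else False.
- robot.move_joints(angles): joint-space move.
- robot.grip(opening, strength=None): opening from 0.0 (shut) to 1.0 (fully open); strength is the grip in N (None keeps the last); returns when the fingers have stopped.
- robot.sleep(seconds).
- robot.inverse_kinematics(position, orientation): joint angles nearest the present ones, or None.
- robot.sense(): the state.
- robot.grab_frame(name): name is "scene" or "top" or "wrist"; returns a dict with "image" (400x640x3 uint8, red, green, blue), "range_z" (400x640 float32, m along the optical axis (not along the pixel's ray), 0 where there is no reading), "fx", "fy", "cx", "cy" (pixels), "R" (3x3) and "t" (3): a world point X has camera coordinates R X + t. Camera axes: x right, y down, z forward; pixel columns grow to the right and rows downward; lengths in m; the calibration is good to about 2 mm. The wrist camera is an equidistant fisheye: a pixel r from the principal point sees the ray r / f radians off the axis. A picture is of the moment at which its call begins.
A pose or a line that the arm cannot do raises robot.IKError and nothing moves.
- robot.close_job(): hands the job in; it is judged then, once.
The state is a dict: "t": time; "joint_pos": joint angles; "joint_velocities": joint speeds; "effort": joint torques, N m; "tcp_pos": TCP position; "tcp_rot": TCP orientation; "wrist_force": force on the tool from outside, world axes, zero at the start; "torque": the same for the moment, N m; "opening": opening from 0.0 (shut) to 1.0 (fully open); "gripper_force": force on a finger pad.
Only numpy, scipy, OpenCV 4.12 (cv2) and the standard library are available. Lean on these libraries where they do the work, as an engineer would, in place of code of your own. Each camera call takes 0.05 s, during which the arm holds its last target. There are 200 camera calls.

## Working session

There is one attempt and no reset: what is moved stays moved. The work goes in short steps, each a Python script; the robot and the scene stay as the last script left them, time stands still between calls to the robot, and variables do not carry over. Pictures are saved under pics/ and viewed, at most 10 in all, crops included, and the job is handed in when it is done.

```bash
mkdir -p pics; ls
cat > h.py <<'E'
import numpy as np, cv2
from plant import robot
def snap(name,fn):
    f=robot.grab_frame(name); cv2.imwrite(fn,f["image"][:,:,::-1]); np.savez(fn+".npz",**f); return f
def world(f,u,v,z=None):
    d=np.array([(u-f["cx"])/f["fx"],(v-f["cy"])/f["fy"],1.0])
    R=np.array(f["R"]);t=np.array(f["t"])
    if z is None: 
        r=f["range_z"][int(v),int(u)]; return R.T@(d*r-t)
    c=-R.T@t; w=R.T@d; return c+w*(z-c[2])/w[2]
E
python3 - <<'E'
from h import *
for n in("scene","top"):
    f=snap(n,f"pics/{n}1.png"); print(n,-np.array(f["R"]).T@f["t"])
print(robot.nose_length,robot.sense())
E
```

```text
pics
scene [-0.11549371 -0.51494326  1.07157345]
top [0.28781831 0.04413627 1.06018468]
0.011 {'t': 0.1, 'joint_pos': array([-1.26090417,  0.46940731, -0.04863086,  1.53352038,  0.02412222,
        1.14103501, -0.08225159]), 'joint_velocities': array([ 0.00034659, -0.00213809, -0.00118599, -0.00301982,  0.00161048,
       -0.00050426,  0.00136104]), 'effort': array([ 1.12700833e-03, -5.11516285e+01, -4.67527122e-02, -2.38388604e+01,
        1.07784255e-02,  4.37424067e-03, -1.94468578e-05]), 'tcp_pos': array([0.22414331, 0.63617898, 0.24135801]), 'tcp_rot': array([-3.13981039e+00,  6.53485441e-05,  2.80291811e+00]), 'wrist_force': array([-0.28329009,  0.71407806,  1.12350435]), 'torque': array([ 0.00236199, -0.0078962 ,  0.03588895]), 'gripper_force': 0.0, 'opening': 0.999161208207841}
```

View pics/scene1.png

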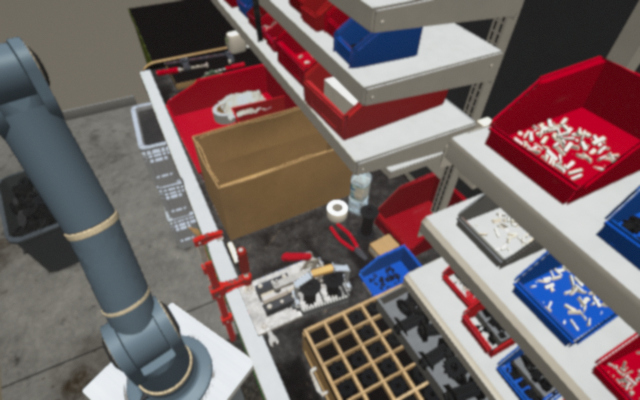

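View pics/top1.png

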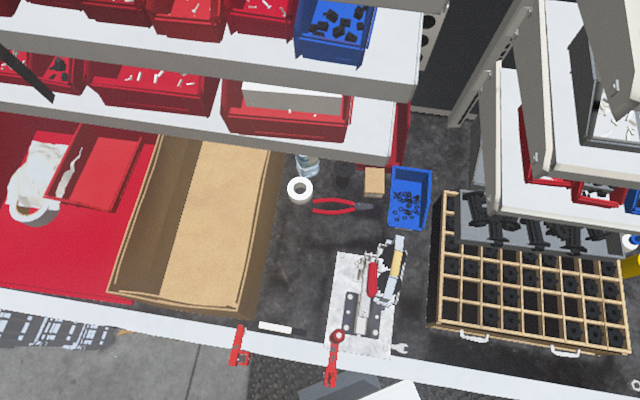

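The scene view shows the tray near (322,285), with the fixture to its left. In the top view, the tray is near (393,272), the grip is beige near (395,263), the fixture is near (358,300) and the shelf edge runs to (388,163). Enlarged crops come next.

Run:
```python
import cv2
a=cv2.imread("pics/top1.png")[220:320,320:440]; b=cv2.imread("pics/scene1.png")[240:320,240:360]
cv2.imwrite("pics/topc.png",cv2.resize(a,None,fx=5,fy=5,interpolation=cv2.INTER_CUBIC))
cv2.imwrite("pics/scenec.png",cv2.resize(b,None,fx=6,fy=6,interpolation=cv2.INTER_CUBIC))
```

```text
(no output)
```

View pics/topc.png

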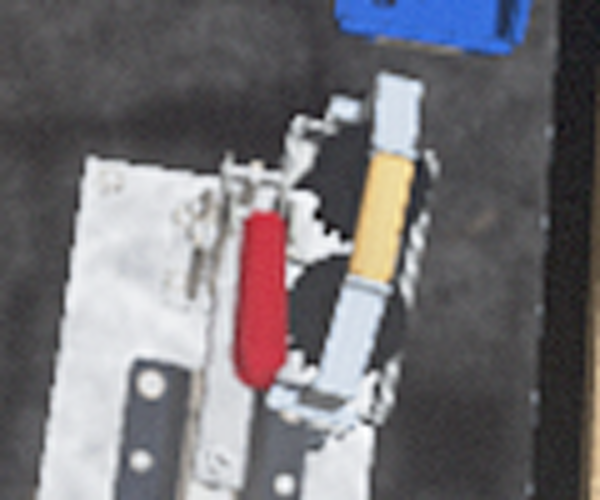

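View pics/scenec.png

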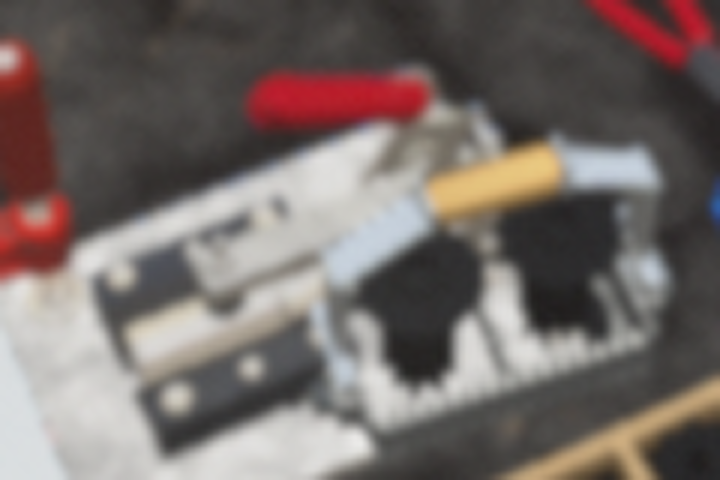

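The top crop shows the beige grip between (391,155) and (371,280), with the strap running on in line. The red lever lies parallel on its left. Next I fit the grip from its coloured range points in both cameras.

Run:
```python
from h import *
for n,(r0,r1,c0,c1) in {"top":(245,282,385,405),"scene":(260,280,305,340)}.items():
    f=np.load(f"pics/{n}1.png.npz"); im=f["image"].astype(int)
    m=np.zeros(im.shape[:2],bool); m[r0:r1,c0:c1]=True
    m&=(im[...,0]-im[...,2]>50)&(im[...,1]>110)
    vs,us=np.nonzero(m); P=np.array([world(f,u,v) for u,v in zip(us,vs)])
    top=P[P[:,2]>np.percentile(P[:,2],90)-.008] 
    c=top[:,:2].mean(0); _,_,V=np.linalg.svd(top[:,:2]-c); a=V[0]*np.sign(V[0][0]); s=(top[:,:2]-c)@a; q=(top[:,:2]-c)@V[1]
    print(n,len(P),len(top),"z",np.percentile(P[:,2],[5,25,50,75,95]).round(4),"c",c, (c+a*(s.max()+s.min())/2).round(4),"yaw",np.arctan2(a[1],a[0]),np.ptp(s),np.ptp(q))
f=np.load("pics/top1.png.npz")
for u,v,z in((398.2,250.8,.16),(394.2,276,.16),(399.5,235.5,None),(388,298,None),(268/5+320-.5,260/5+220,None),(388,163,.387)): print(u,v,world(f,u,v,z).round(4))
# carton right edge, lever
for u,v in((281,150),(262,230),(240,312),(373,266),(372,290)): print(world(f,u,v).round(3))
print(robot.inverse_kinematics([.62,-.02,.3],[np.pi,0,1.2]))
```

```text
top 218 197 z [0.0923 0.1563 0.1581 0.1593 0.1607] c [ 0.4044429  -0.20177517] [ 0.405  -0.2022] yaw -0.6472988408294106 0.059353016460104394 0.01951089018769909
scene 171 143 z [0.1066 0.1543 0.1569 0.1588 0.1606] c [ 0.40008277 -0.20603889] [ 0.4013 -0.2069] yaw -0.6174025543984655 0.06115606480888042 0.02097414555399916
398.2 250.8 [ 0.4279 -0.2194  0.16  ]
394.2 276 [ 0.3769 -0.185   0.16  ]
399.5 235.5 [ 0.468  -0.2498  0.1242]
388 298 [ 0.3385 -0.1585  0.1233]
373.1 272.0 [ 0.4005 -0.139   0.1788]
388 163 [ 0.5582 -0.2093  0.387 ]
[ 0.654 -0.023  0.397]
[0.59  0.068 0.169]
[0.42  0.167 0.206]
[ 0.415 -0.147  0.167]
[ 0.362 -0.115  0.205]
[-0.5211459   0.3805052   0.66407326  1.6272858  -0.24629876  1.2191757
 -0.17716435]
```

The grip centre is about (0.403,-0.203) with yaw about -0.615. The lever is about 50 mm to its left, up to 0.206 high. I'll retract to a small radius, above carton height and short of the shelf, and swing round. I'll also measure the gap to the fixture.

Run:
```python
from h import *
n_=np.array([np.sin(.615),np.cos(.615)]); a_=np.array([np.cos(.615),-np.sin(.615)]); C=np.array([.403,-.203])
for n in("top","scene"):
    f=np.load(f"pics/{n}1.png.npz"); R,t=f["R"],f["t"]; d=f["range_z"]
    v,u=np.nonzero(d>0); z=d[v,u]; X=(np.c_[(u-f["cx"])/f["fx"]*z,(v-f["cy"])/f["fy"]*z,z]-t)@R
    L=(X[:,:2]-C)@n_; S=(X[:,:2]-C)@a_
    for lo in(.12,.15,.18,.2):
        k=(abs(S)<.07)&(L>.022)&(L<.1)&(X[:,2]>lo)&(X[:,2]<.3)
        k2=k&(abs(S)<.045)
        if k.any(): print(n,lo,k.sum(),"Lmin",np.percentile(L[k],[0,5,50]).round(4),"S",S[k].min().round(3),S[k].max().round(3),"near",np.percentile(L[k2],[0,5]).round(4) if k2.any() else None, "zmax",X[k,2].max().round(3))
robot.grip(0.0)
p=robot.sense()["tcp_pos"]; robot.move_straight([p[0],p[1],.345],vel=.25)
def go(r,az,z,yaw):
    robot.goto([r*np.cos(az),r*np.sin(az),z],[np.pi,0,yaw]); s=robot.sense(); print(s["t"],s["tcp_pos"].round(3),s["joint_pos"].round(2),s["wrist_force"].round(1))
go(.47,1.23,.345,2.8)
```

```text
top 0.12 265 Lmin [0.0397 0.042  0.0545] S -0.069 0.001 near [0.0397 0.042 ] zmax 0.202
top 0.15 238 Lmin [0.0397 0.0417 0.0539] S -0.069 -0.001 near [0.0397 0.0417] zmax 0.202
top 0.18 115 Lmin [0.0404 0.0421 0.0521] S -0.069 -0.036 near [0.0462 0.0466] zmax 0.202
top 0.2 2 Lmin [0.0506 0.0508 0.0518] S -0.069 -0.067 near None zmax 0.202
scene 0.12 220 Lmin [0.0341 0.0357 0.0417] S -0.07 0.002 near [0.0341 0.0356] zmax 0.199
scene 0.15 178 Lmin [0.0344 0.0364 0.0426] S -0.07 -0.008 near [0.0345 0.0365] zmax 0.199
scene 0.18 67 Lmin [0.0344 0.0363 0.0433] S -0.07 -0.039 near [0.043 0.044] zmax 0.199
2.2583 [0.157 0.444 0.345] [-1.25  0.05 -0.07  1.85  0.    1.24 -0.09] [-0.9  1.   0.7]
```

Run:
```python
from h import *
def go(r,az,z,yaw):
    robot.goto([r*np.cos(az),r*np.sin(az),z],[np.pi,0,yaw]); s=robot.sense(); print(s["t"],s["tcp_pos"].round(3),s["joint_pos"].round(2),s["wrist_force"].round(1))
go(.46,.6,.345,2.6)
go(.455,0.1,.345,2.52)
robot.goto([.403,-.203,.30],[np.pi,0,np.pi-.615]); s=robot.sense(); print(s["t"],s["tcp_pos"],s["joint_pos"].round(2),s["wrist_force"].round(1))
f=snap("wrist","pics/w1.png"); snap("scene","pics/s2.png")
print(f["fx"],f["cx"],f["cy"],(-f["R"].T@f["t"]).round(3),f["R"].round(2))
```

```text
3.3667 [0.379 0.261 0.345] [-0.92  0.02  0.23  1.88 -0.01  1.24  0.34] [-0.2  1.   0.6]
4.275 [0.453 0.048 0.345] [-0.68 -0.    0.48  1.9  -0.    1.24  0.76] [ 1.1  0.1 -0.2]
5.2833 [ 0.40414231 -0.2011606   0.3000906 ] [-0.42  0.02  0.82  1.99 -0.02  1.14  1.37] [ 0.1  0.7 -0.2]
309.70691628693146 317.4652330446159 199.539004511553 [ 0.339 -0.155  0.432] [[ 0.57  0.82  0.  ]
 [ 0.78 -0.55  0.31]
 [ 0.25 -0.18 -0.95]]
```

View pics/w1.png

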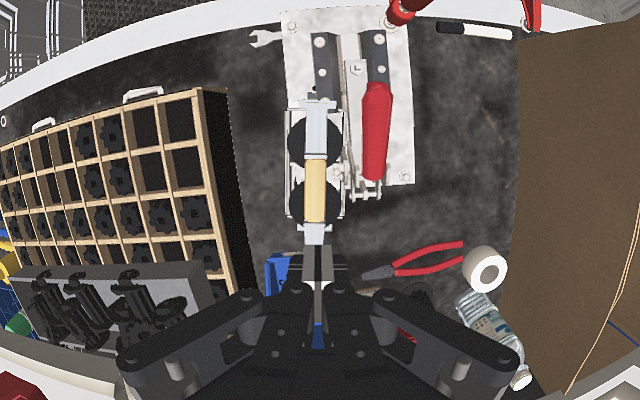

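The wrist view shows the grip from (316,159) to (315,222), in line with the handle strap from (317,98) to (314,240). The red lever is to its right at x≈365-390. Next I localise through the fisheye.

```bash
cat >> h.py <<'E'
def fish(f,u,v,z):
    x,y=u-f["cx"],v-f["cy"]; r=np.hypot(x,y); th=r/f["fx"]
    d=np.array([x/r*np.sin(th),y/r*np.sin(th),np.cos(th)]); R=np.array(f["R"]); c=-R.T@f["t"]; w=R.T@d
    return c+w*(z-c[2])/w[2]
def fitgrip(f,z):
    im=f["image"].astype(int); m=np.zeros(im.shape[:2],np.uint8)
    m[140:260,295:340]=1; m&=((im[...,0]-im[...,2]>50)&(im[...,1]>110)).astype(np.uint8)[:]
    v,u=np.nonzero(m); P=np.array([fish(f,a,b,z)[:2] for a,b in zip(u,v)])
    c,(w,h),_=cv2.minAreaRect((P*1000).astype(np.float32)); 
    q=cv2.boxPoints(cv2.minAreaRect((P*1000).astype(np.float32))); e=[q[1]-q[0],q[2]-q[1]]; e=max(e,key=np.linalg.norm); e=e*np.sign(e[0])
    return np.array(c)/1000,(w,h),np.arctan2(e[1],e[0]),np.array([u.min(),u.max(),v.min(),v.max()])
E
python3 - <<'E'
from h import *
f=np.load("pics/w1.png.npz")
print(fitgrip(f,.16))
for u,v,z in((316,159,.16),(315,222,.16),(317,98,.125),(314,240,.125),(364,130,.17),(364,175,.16),(316,95,.12)): print(u,v,fish(f,u,v,z).round(4), f["range_z"][v,u])
E
```

```text
(array([ 0.40314301, -0.20295126]), (19.2423038482666, 59.5570182800293), np.float32(-0.62469053), array([304, 325, 159, 221]))
316 159 [ 0.3797 -0.1848  0.16  ] 0.2763556
315 222 [ 0.4285 -0.2203  0.16  ] 0.2952909
317 98 [ 0.3355 -0.1528  0.125 ] 0.36500582
314 240 [ 0.4569 -0.2419  0.125 ] 0.32714394
364 130 [ 0.3807 -0.1357  0.17  ] 0.24016418
364 175 [ 0.4166 -0.1574  0.16  ] 0.2774942
316 95 [ 0.3324 -0.1518  0.12  ] 0.382106
```

Run:
```python
from h import *
C=[.4035,-.2028]; yaw=np.pi-.625
def st(l):
    s=robot.sense(); print(l,round(s["t"],2),s["tcp_pos"].round(4),s["wrist_force"].round(1),flush=True)
robot.move_straight([*C,.185],vel=.12,attitude=[np.pi,0,yaw]); robot.sleep(.3); st("above")
print(robot.move_straight([*C,.160],vel=.02,contact_N=3)); st("touch")
print(robot.move_straight([*C,.146],vel=.02,contact_N=20)); st("press")
robot.sleep(.3); st("p2")
snap("scene","pics/s3.png")
```

```text
above 6.79 [ 0.4037 -0.2028  0.1854] [-0.  -0.8  0.3]
True
touch 7.58 [ 0.4033 -0.2026  0.1694] [-0.6 -0.3 -0.3]
True
press 8.33 [ 0.4033 -0.2026  0.1561] [-1.5  1.1  8.5]
p2 8.63 [ 0.4033 -0.2026  0.1561] [-0.8  0.8  7.6]
```

Run:
```python
from h import *
C=[.4035,-.2028]; yaw=np.pi-.625
robot.move_straight([*C,.285],vel=.15); robot.sleep(.2)
f=snap("wrist","pics/w2.png"); print(robot.sense()["t"])
for z in(.145,.15,.16): print(z,fitgrip(f,z))
a=f["image"][80:270,255:400,::-1]; cv2.imwrite("pics/w2c.png",cv2.resize(a,None,fx=3,fy=3,interpolation=cv2.INTER_CUBIC))
for v,u in ((105,316),(125,317),(165,316),(190,315),(215,315),(235,314)):
    x,y=u-f["cx"],v-f["cy"]; r=np.hypot(x,y); th=r/f["fx"]; d=np.array([x/r*np.tan(th),y/r*np.tan(th),1])*f["range_z"][v,u]
    print(v,(f["R"].T@(d-f["t"])).round(4))
```

```text
9.9417
0.145 (array([ 0.40310767, -0.20262541]), (18.771373748779297, 60.140380859375), np.float32(-0.6244077), array([307, 327, 159, 222]))
0.15 (array([ 0.40191922, -0.20175371]), (18.425355911254883, 59.031883239746094), np.float32(-0.6244093), array([307, 327, 159, 222]))
0.16 (array([ 0.39954218, -0.20001038]), (17.733386993408203, 56.81489562988281), np.float32(-0.6244089), array([307, 327, 159, 222]))
105 [ 0.3395 -0.158   0.1102]
125 [ 0.3557 -0.1684  0.119 ]
165 [ 0.3826 -0.1889  0.1453]
190 [ 0.4009 -0.2032  0.1454]
215 [ 0.4207 -0.2176  0.1449]
235 [ 0.4444 -0.2363  0.1239]
```

View pics/w2c.png

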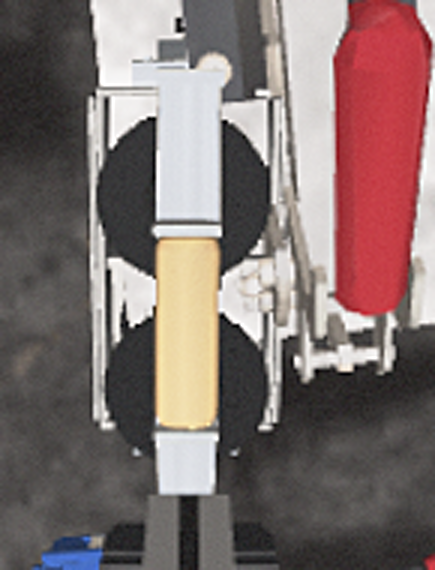

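The crop shows the grip at (188,335), level, and its range points put both ends at z=0.145. The handle is home at both ends. Next I grasp with a narrow opening so the fingers clear the lever.

Run:
```python
from h import *
C=[.4032,-.2027]; yaw=np.pi-.625
def st(l):
    s=robot.sense(); print(l,round(s["t"],2),s["tcp_pos"].round(4),s["tcp_rot"].round(3),s["wrist_force"].round(1),s["torque"].round(2),round(s["opening"],3),round(s["gripper_force"],1),flush=True)
robot.grip(.42); robot.move_straight([*C,.175],vel=.12); robot.sleep(.2); st("above")
hit=robot.move_straight([*C,.131],vel=.05,contact_N=6); st(f"down {hit}")
if not hit:
    robot.grip(0.0,60); robot.sleep(.2); st("grip")
    snap("scene","pics/s4.png")
    robot.move_straight([*C,.141],vel=.02); robot.sleep(.3); st("up1")
    f=snap("wrist","pics/w3.png"); snap("scene","pics/s5.png")
```

```text
above 11.64 [ 0.4036 -0.2028  0.1756] [ 3.140e+00 -1.000e-03  2.517e+00] [-0.6  1.  -0.4] [-0.03  0.01  0.  ] 0.42 0.0
down False 12.68 [ 0.4034 -0.2029  0.1312] [ 3.141e+00 -1.000e-03  2.517e+00] [0.4 0.4 0.5] [-0.   -0.04  0.04] 0.421 0.0
grip 13.16 [ 0.4035 -0.2029  0.1314] [ 3.141e+00 -1.000e-03  2.517e+00] [-1.8 -0.4  5.1] [ 0.06  0.21 -0.08] 0.22 59.7
up1 14.16 [ 0.4031 -0.2027  0.1409] [ 3.141e+00 -2.000e-03  2.517e+00] [-0.7 -0.6 -5.6] [-0.01 -0.02 -0.05] 0.218 58.8
```

Run:
```python
from h import *
C=[.4032,-.2027]
def st(l):
    s=robot.sense(); print(l,round(s["t"],2),s["tcp_pos"].round(4),s["tcp_rot"].round(3),s["wrist_force"].round(1),s["torque"].round(2),round(s["opening"],3),round(s["gripper_force"],1),flush=True)
robot.move_straight([*C,.233],vel=.04); robot.sleep(1); st("up")
w=snap("wrist","pics/w4.png"); s=snap("scene","pics/s6.png"); snap("top","pics/t6.png")
a=cv2.resize(s["image"][180:320,220:420,::-1],(800,560),interpolation=cv2.INTER_CUBIC); cv2.imwrite("pics/s6c.png",a)
```

```text
up 17.71 [ 0.4032 -0.2027  0.233 ] [ 3.141e+00 -2.000e-03  2.517e+00] [ 0.2 -0.1 -6.3] [ 0.03 -0.    0.01] 0.22 58.7
```

View pics/s6c.png

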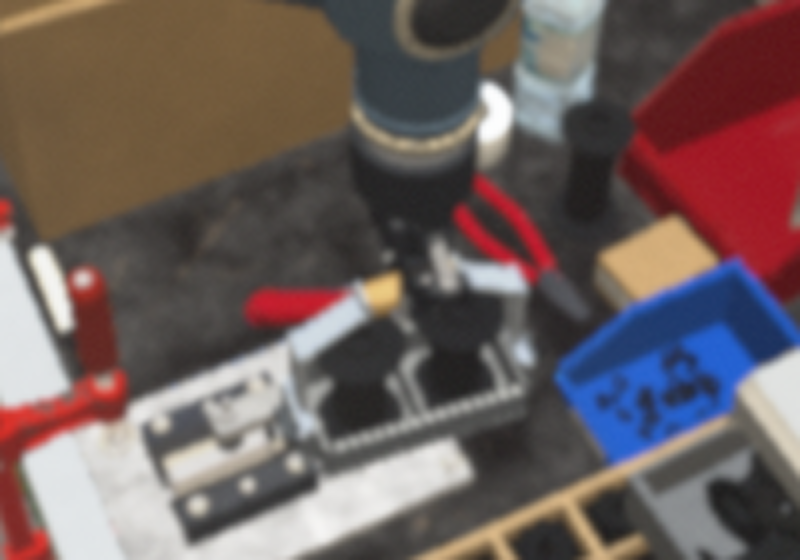

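View pics/w4.png

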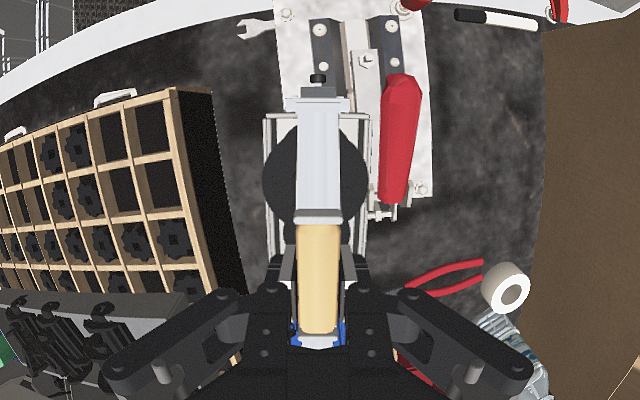

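The scene crop shows the tray around (420,420), hanging level with both cores upright and the bystanders where they were. In the wrist view the grip at (318,280) is held between the pads and lies square to them.

```bash
python3 -c "
from plant import robot
print(robot.close_job())"
```

```text
the job is handed in; nothing more can be done
None
```

The handle was pressed home at both ends, and the tray with both cores is held level by its grip about 10 cm above the bench; the job was handed in at about 18 s.

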